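Nest the drained pots on their stacks

ROBOT

A 6-joint arm with a two-finger parallel gripper is mounted at the origin on the work surface. World frame = base frame: x ahead of the robot, y to its left, z up, the work surface at z = 0. Lengths are in m, angles in rad, forces in N, time in s.
With the tool pointing down it reaches from about 0.35 to 0.875 m from the base axis. Payload 4.2 kg.
Tool frame: the origin (TCP) lies midway between the tips of the shut fingers; the grasp point (between the pads) lies 19 mm behind it (manip.grip_point_offset is the distance from the TCP to the grasp point, in m); z points along the fingers, y is the line along which they close (so a half turn about z gives the same grasp; the last joint's range is limited). The gripper opens to 85 mm and grips with 20 to 120 N. Pads are 22 mm wide; open, the fingers measure 114 mm over their backs; the gripper's body (76 mm by 85 mm) begins 54 mm behind the grasp point. The pads swing forward as they close: fully open they stand 13 mm farther back than shut.
Start: joints at [-0.867, 0.385, 0.008, 0, -1.194, -0.259], TCP at [0.269, -0.564, 0.205] pointing down, gripper open.
Joint ranges: [-3.14, 3.14], [-1.21, 2.06], [-1.07, 1.41], [-3.16, 2.05], [-2.99, -0.16], [-3.1, 3.1]. Speed limits (rad/s): [2.79, 2.79, 3.14, 3.14, 3.14, 3.14].

INTERFACE

Orientations are given as a rotation vector (axis times angle).
In Python, from station import manip gives the robot as it stands.
- The arm moves only by the shell command python3 -m inch 'ROWS' [FORCE]. ROWS is JSON, a list of rows, each an object of numbers: "grip": the closure in counts, from 0 (fully open) to 255 (shut); "tx", "ty", "tz": the shift along the tool's x, y, z in cm; "turn": the turn about the tool's z in rad. In form: [{"grip": .., "tx": .., "ty": .., "tz": .., "turn": ..}, ...]. A call has 1 to 10 rows; each row is the pose to reach, as a shift and turn from the pose commanded when the call began, along the tool's axes at that moment; what a row does not reach only later rows make up. A row lasts 1/8 s, in which the tool goes at most 62.5 mm and 10.7 degrees, less where a joint would pass 70% of its speed; a pose out of reach is approached as far as the arm can. A call with a gripper value outside its range is refused whole. The fingers move at their own pace and stop on an object; FORCE is the grip in N (left out, the last holds). Time passes only in rows, so rows that repeat a pose let the fingers close. It gives the time, the measured TCP pose, the force, the opening and the grip force at its end, in the units of the state.
- manip.get_state(): the state, without advancing time (a new reading comes with each control period).
- manip.camera(name): name is "scene" or "top" or "wrist"; returns a dict with "image" (420x560x3 uint8, blue, green, red), "depth" (420x560 float32, m along the optical axis (not along the pixel's ray), 0 where there is no reading), "fovy" (degrees; the focal length in pixels is half the picture's height over the tangent of half this angle, whatever the lens; pixels are square), "cx", "cy" (the principal point, pixels), "T" (4x4, takes a point from camera to world coordinates). Camera axes: x right, y down, z forward; pixel columns grow to the right and rows downward; lengths in m; the calibration is good to about 2 mm. A picture is of the moment at which its call begins.
- manip.hand_in(): hands the job in; it is judged then, once.
The state is a dict: "time_s": time; "q": joint angles; "joint_vel": joint speeds; "joint_torque": joint torques, N m; "eef_pos": TCP position; "eef_rot": TCP orientation; "force": force on the tool from outside, world axes, zero at the start; "ft_torque": the same for the moment, N m; "width": opening from 0.0 (shut) to 1.0 (fully open); "gripper_force": force on a finger pad.
Only numpy, scipy, OpenCV 4.12 (cv2) and the standard library are available. Lean on these libraries where they do the work, as an engineer would, in place of code of your own. Each camera call takes 0.05 s, during which the arm holds its last target. There are 200 camera calls.

TASK

Two washed insect pots, a large one and a small one, are draining mouth down on the sloping drainer. Nest each one mouth down over the stack of its own size and close the stack up with a light push from above, so that the pot sits straight and grips snugly and the pot under it has gone fully home too. Push only gently and stop as soon as it is snug, so that nothing jams; let go of both pots and leave the rest of the bench as it is.

Things in the scene. Friction and masses are not known exactly. Their poses are not given: they have to be found in the camera images.
- large_pot_mid (a point): centre, half-way up, of the washed large pot: white tapered plastic, dark band at the mouth, loose, 80 to 170 g, mouth down on the drainer. 113 mm tall, mouth 90 across, cone 85 long narrowing at 7.5 deg a side to 68, then a shoulder and a straight solid foot 57 across, 28 tall, to grip. Wall 4 mm. z: along its axis, mouth to foot.
- small_pot_mid (a point): centre, half-way up, of the washed small pot: white tapered plastic, dark band at the mouth, loose, 55 to 115 g, mouth down on the drainer. 90 mm tall, mouth 70 across, cone 62 long narrowing at 7.5 deg a side to 54, then a shoulder and a straight solid foot 43 across, 28 tall, to grip. Wall 4 mm. z: along its axis, mouth to foot.
- large_top_mid (a point): centre, half-way up, of the uppermost pot in the large stack: same shape as the loose large pot, upright, mouth down, over one more on a grey tray fixed to the bench. z up. A pot snug over it stands 30.4 mm higher, axis on axis, any yaw; laid on it is loose, pressed centrally with 5 to 15 N it grips. Held off centre or askew it binds and does not grip until let go and pressed from above.
- small_top_mid (a point): centre, half-way up, of the uppermost pot in the small stack: same shape as the loose small pot, upright, mouth down, over two more on a grey tray fixed to the bench. z up. A pot snug over it stands 30.4 mm higher, axis on axis, any yaw; laid on it is loose, pressed centrally with 5 to 15 N it grips. Held off centre or askew it binds and does not grip until let go and pressed from above.
- large_stack_top (a joint): how far the large stack's uppermost pot stands proud of its snug place on the pot below (m): 0 is snug, a firm stop; starts 0.005 to 0.013, at most 0.02. It only slides up and down and drags: a pot's weight does not move it, about 4 N straight down does, also through a pot nested on it; it stays where left. Pushing with over 20 N may jam it.
- small_stack_top (a joint): how far the small stack's uppermost pot stands proud of its snug place on the pot below (m): 0 is snug, a firm stop; starts 0.005 to 0.013, at most 0.02. It only slides up and down and drags: a pot's weight does not move it, about 4 N straight down does, also through a pot nested on it; it stays where left. Pushing with over 20 N may jam it.
- drainer: a white perforated sheet 340 mm wide, 170 up the slope, on wire feet fixed to the bench, 16 mm lip at its low edge. Origin at bench level under its middle; x level from low to high edge, y along it. It rises 20 degrees to +x: the pots on it lean 20 degrees, feet up and to -x, rims against the lip, the large one about 75 mm to +y of the middle, the small one 75 mm to -y.

How it is judged:
By the outcome, as a careful person would: the job done as asked, in the order asked, and still so for the second after the job is handed in, with the robot touching nothing.
It also fails if it takes over 72 s, if anything falls off the work surface, if the arm or the gripper's body presses on something with over 40 N, if the wrist force passes 120 N, or if a joint passes its speed limit or range.

## Working session

There is one attempt and no reset: what is moved stays moved. The work goes in short steps, Python scripts to look and compute and a shell command to move; the robot and the scene stay as the last step left them, time stands still between calls to the robot, and variables do not carry over. Pictures are saved under pics/ and viewed, at most 10 in all, crops included, and the job is handed in when it is done.

```bash
ls; mkdir -p pics; cat > h.py <<'E'
import numpy as np, cv2
from scipy.spatial.transform import Rotation as R
from station import manip
def cam(n):
    c=manip.camera(n); c["f"]=c["image"].shape[0]/2/np.tan(np.radians(c["fovy"])/2); return c
def cloud(c):
    d=c["depth"]; v,u=np.indices(d.shape)
    P=np.stack([(u-c["cx"])/c["f"]*d,(v-c["cy"])/c["f"]*d,d],-1)
    return P@c["T"][:3,:3].T+c["T"][:3,3]
def proj(c,p):
    q=np.linalg.inv(c["T"])@np.r_[p,1]; return q[:2]/q[2]*c["f"]+[c["cx"],c["cy"]]
E
python3 - <<'E'
from h import *
import pickle
D={}
for n in("scene","top"):
    c=cam(n);D[n]=c;print(n,c["fovy"],c["T"].round(3).tolist())
pickle.dump(D,open("d.pkl","wb"))
im=np.hstack([cv2.resize(D[n]["image"],(800,600)) for n in D])
for n in D: cv2.imwrite(f"pics/{n}0.png",cv2.resize(D[n]["image"],(800,600)))
s=manip.get_state();print({k:np.round(v,3).tolist() for k,v in s.items()})
E
```

```text
pics
scene 47.66342280401259 [[0.749, 0.473, -0.464, 1.101], [0.662, -0.531, 0.528, -0.579], [0.004, -0.703, -0.711, 0.914], [0.0, 0.0, 0.0, 1.0]]
top 53.10000521431482 [[-0.018, -0.992, 0.124, 0.412], [-1.0, 0.016, -0.019, 0.019], [0.017, -0.124, -0.992, 1.086], [0.0, 0.0, 0.0, 1.0]]
{'time_s': 0.1, 'q': [-0.867, 0.385, 0.007, -0.0, -1.194, -0.259], 'joint_vel': [-0.0, -0.001, 0.003, 0.001, 0.0, -0.002], 'joint_torque': [-0.0, -39.332, 18.893, 4.198, -0.003, -0.0], 'eef_pos': [0.269, -0.564, 0.204], 'eef_rot': [0.693, -3.064, -0.003], 'force': [0.387, -0.608, -0.022], 'ft_torque': [-0.021, 0.01, -0.04], 'gripper_force': 0.0, 'width': 1.001}
```

View pics/scene0.png

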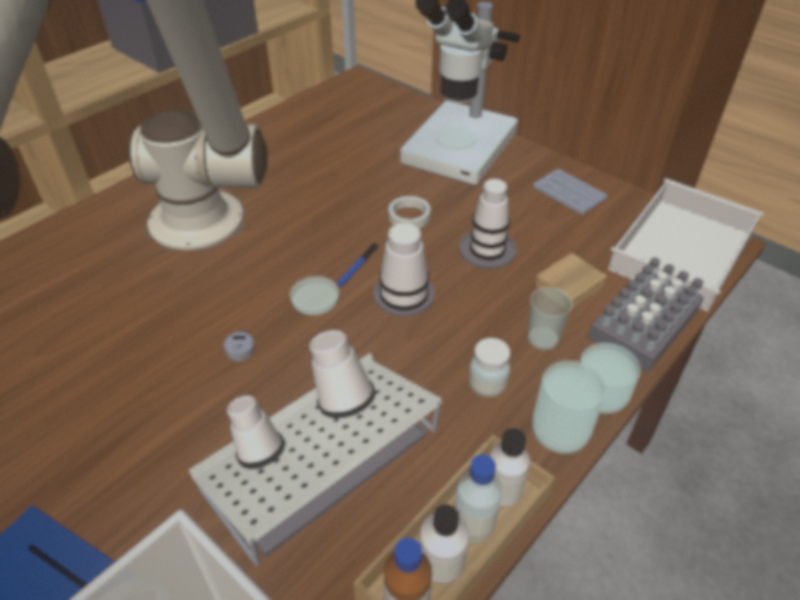

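View pics/top0.png

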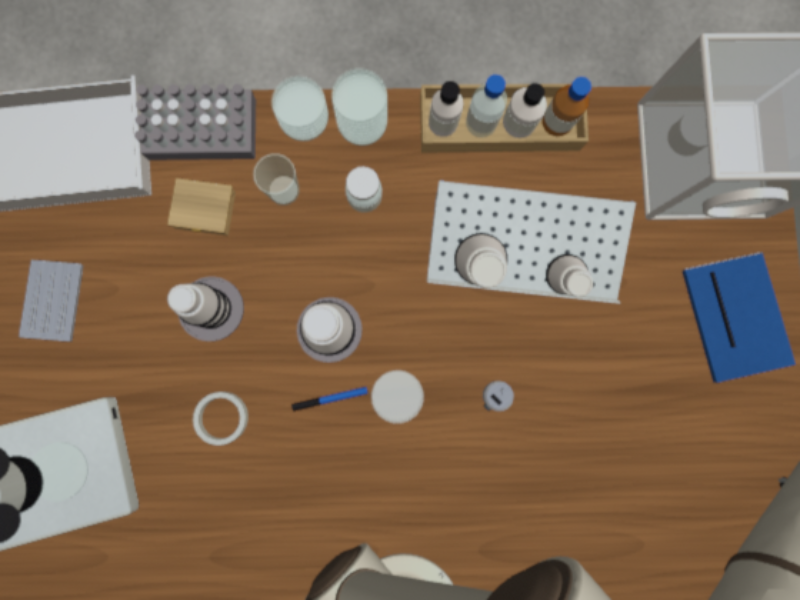

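The drainer is at upper right in the top view. The foot tops are at about (487,268) for the large loose pot, (578,284) for the small loose pot, (321,323) for the large stack and (184,299) for the small stack. Next I'll fit these in the depth data.

```bash
cat > m.py <<'E'
from h import *
import pickle
D=pickle.load(open("d.pkl","rb"))
def plane(P):
    m=P.mean(0);n=np.linalg.svd(P-m)[2][2];return m,n*np.sign(n[2])
def disc(c,P,uv,diam,n):
    u,v=(np.array(uv)*.7).astype(int)
    s=P[v-3:v+4,u-3:u+4].reshape(-1,3);m=np.median(s,0)
    for _ in range(4):
        k=(abs((P-m)@n)<.0035)&(np.linalg.norm(P-m,axis=-1)<diam*.75)
        q=P[k]; h=q-m; h=h-np.outer(h@n,n); 
        e1=np.cross(n,[0,1,0]);e1/=np.linalg.norm(e1);e2=np.cross(n,e1)
        (cx,cy),r=cv2.minEnclosingCircle(np.c_[h@e1,h@e2].astype(np.float32))
        m=m+cx*e1+cy*e2+np.median((q-m)@n)*n
    return m,r,k.sum(),plane(q)[1]
if __name__=="__main__":
    c=D["top"];P=cloud(c)
    # drainer plane from bare area
    pts=[]
    for (a,b,x,y) in((520,200,620,230),(515,235,545,280),(440,195,600,225)):
        pts.append(P[int(b*.7):int(y*.7),int(a*.7):int(x*.7)].reshape(-1,3))
    q=np.vstack(pts);m,n=plane(q)
    for _ in range(5):
        m,n=plane(q[abs((q-m)@n)<.004])
    print("drainer n",n.round(3),"tilt",np.degrees(np.arccos(n[2])).round(1),"yaw up-slope",np.degrees(np.arctan2(-n[1],-n[0])).round(1),m.round(3))
    xd=np.array([-n[0],-n[1]]);xd/=np.hypot(*xd)
    nn=np.r_[-xd*np.sin(np.radians(20)),np.cos(np.radians(20))]
    for name,uv,d,N in(("L",(487,268),.057,nn),("S",(578,284),.043,nn),("LS",(321,323),.057,np.array([0,0,1.])),("SS",(184,299),.043,np.array([0,0,1.]))):
        a,r,k,e=disc(c,P,uv,d,N);print(name,a.round(4),"diam",round(2*r,4),k,e.round(2),
          "d over drainer" if N is nn else "", ((a-m)@n).round(4))
E
python3 m.py
```

```text
drainer n [-0.342  0.043  0.939] tilt 20.1 yaw up-slope -7.1 [ 0.671 -0.244  0.073]
L [ 0.5673 -0.1431  0.1508] diam 0.0573 473 [-0.33  0.04  0.94] d over drainer 0.1123
S [ 0.5476 -0.2955  0.1259] diam 0.0441 254 [-0.33  0.03  0.94] d over drainer 0.0892
LS [0.4876 0.1216 0.1541] diam 0.0574 501 [0. 0. 1.]  0.1539
SS [0.5284 0.3336 0.1624] diam 0.0434 291 [-0.  0.  1.]  0.1567
```

```bash
cat > go.py <<'E'
import sys
from h import *
# usage: go.py x y z [tool-y yaw deg]
s=manip.get_state();p=np.array(s["eef_pos"]);M=R.from_rotvec(s["eef_rot"]).as_matrix()
a=[float(v) for v in sys.argv[1:]]
print("t",round(s["time_s"],2),"pos",p.round(4),"w",round(s["width"],3),"F",np.round(s["force"],1),"tool z",M[:,2].round(3))
yaw=np.degrees(np.arctan2(M[1,1],M[0,1]));print("tool-y yaw",yaw.round(1),"shift cm",(M.T@(np.array(a[:3])-p)*100).round(2))
if len(a)>3:
    d=-(a[3]-yaw); d=(d+90)%180-90; print("turn",np.radians(d).round(3),"q6",round(s["q"][5],2))
E
python3 go.py .570 -.1435 .25 82.9
```

```text
t 0.1 pos [ 0.2687 -0.5637  0.2044] w 1.001 F [ 0.4 -0.6 -0. ] tool z [-0.001  0.002 -1.   ]
tool-y yaw 115.5 shift cm [-45.27  24.98  -4.51]
turn 0.569 q6 -0.26
```

```bash
python3 -m inch '[{"grip":0,"tx":-10,"ty":5,"tz":-4.5,"turn":0.15},{"grip":0,"tx":-15,"ty":8,"tz":-4.5,"turn":0.3},{"grip":0,"tx":-20,"ty":11,"tz":-4.5,"turn":0.45},{"grip":0,"tx":-25,"ty":14,"tz":-4.5,"turn":0.57},{"grip":0,"tx":-30,"ty":16.5,"tz":-4.5,"turn":0.57},{"grip":0,"tx":-35,"ty":19.3,"tz":-4.5,"turn":0.57},{"grip":0,"tx":-40,"ty":22,"tz":-4.5,"turn":0.57},{"grip":0,"tx":-45.3,"ty":25,"tz":-4.5,"turn":0.57},{"grip":0,"tx":-45.3,"ty":25,"tz":-4.5,"turn":0.57},{"grip":0,"tx":-45.3,"ty":25,"tz":-4.5,"turn":0.57}]' 20
python3 go.py .570 -.1435 .128 82.9
python3 - <<'E'
from h import *
c=cam("wrist");cv2.imwrite("pics/w1.png",c["image"])
print(proj(c,np.array([.5673,-.1431,.1508])))
E
```

```text
time_s: 1.35
eef_pos: [0.5707, -0.1424, 0.2496]
eef_rot: [-0.193, -3.134, -0.0]
force: [-0.1, -0.6, -0.2]
width: 0.998
gripper_force: 0.0
t 1.35 pos [ 0.5707 -0.1424  0.2496] w 0.998 F [-0.1 -0.6 -0.2] tool z [-0.002  0.    -1.   ]
tool-y yaw 83.0 shift cm [ 0.03 -0.12 12.16]
turn 0.001 q6 -1.72
[281.25351877 202.94720413]
```

View pics/w1.png

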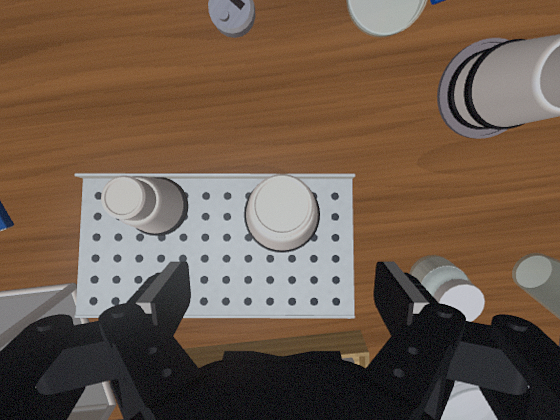

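The loose large pot's foot is at (283,203), where it was predicted (281,203), and the drainer edges are level in the picture, so the yaw is right. I'll descend and grip.

```bash
python3 -m inch '[{"grip":0,"ty":-0.1,"tz":5},{"grip":0,"ty":-0.1,"tz":9},{"grip":0,"ty":-0.1,"tz":11.5},{"grip":0,"ty":-0.1,"tz":12.1},{"grip":0,"ty":-0.1,"tz":12.1},{"grip":120,"ty":-0.1,"tz":12.1},{"grip":255,"ty":-0.1,"tz":12.1},{"grip":255,"ty":-0.1,"tz":12.1},{"grip":255,"ty":-0.1,"tz":12.1},{"grip":255,"ty":-0.1,"tz":12.1}]' 30
python3 go.py .570 -.1435 .128 82.9
```

```text
t 1.4 pos [ 0.57   -0.1434  0.2498] w 1.002 F [-0.1 -0.3  1.1] tool z [-0.002  0.    -1.   ]
tool-y yaw 82.9 shift cm [-0.02 -0.   12.18]
turn -0.001 q6 -1.72validation failed for argument at $[0]...
```

```bash
python3 -m inch '[{"grip":0,"tx":0,"ty":0,"tz":5,"turn":0},{"grip":0,"tx":0,"ty":0,"tz":9,"turn":0},{"grip":0,"tx":0,"ty":0,"tz":11.5,"turn":0},{"grip":0,"tx":0,"ty":0,"tz":12.1,"turn":0},{"grip":0,"tx":0,"ty":0,"tz":12.1,"turn":0},{"grip":120,"tx":0,"ty":0,"tz":12.1,"turn":0},{"grip":255,"tx":0,"ty":0,"tz":12.1,"turn":0},{"grip":255,"tx":0,"ty":0,"tz":12.1,"turn":0},{"grip":255,"tx":0,"ty":0,"tz":12.1,"turn":0},{"grip":255,"tx":0,"ty":0,"tz":12.1,"turn":0}]' 30
python3 go.py .570 -.1435 .128 82.9
```

```text
time_s: 2.65
eef_pos: [0.5703, -0.1435, 0.1295]
eef_rot: [0.196, 3.135, -0.0]
force: [-0.0, -0.4, 0.2]
width: 0.002
gripper_force: 0.1
t 2.65 pos [ 0.5703 -0.1435  0.1295] w 0.002 F [-0.  -0.4  0.2] tool z [ 0. -0. -1.]
tool-y yaw 82.8 shift cm [ 0.03 -0.    0.15]
turn -0.001 q6 -1.72
```

```bash
python3 - <<'E'
from h import *
c=cam("wrist");d=cam("scene")
cv2.imwrite("pics/w2.png",np.hstack([cv2.resize(c["image"],(400,300)),cv2.resize(d["image"][200:350,130:330],(400,300))]))
E
```

```text
(no output)
```

View pics/w2.png

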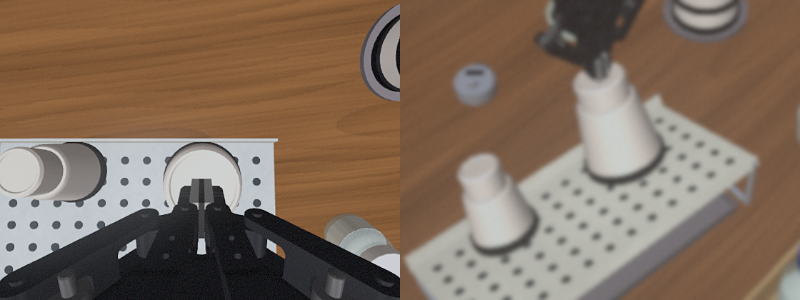

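```bash
python3 - <<'E'
from h import *
s=manip.get_state()
c=cam("scene");P=cloud(c);print("tcp px",proj(c,s["eef_pos"]),"old foot top px",proj(c,[.5673,-.1431,.1508]))
u,v=proj(c,[.5673,-.1431,.1508]).astype(int)
cv2.imwrite("pics/s3.png",cv2.resize(c["image"][v-50:v+70,u-80:u+80],(800,600),interpolation=cv2.INTER_CUBIC))
for dv in range(-12,40,4): print(v+dv,[P[v+dv,u+k].round(3).tolist() for k in(-8,0,8)])
E
```

```text
tcp px [229.75820412 245.0436843 ] old foot top px [228.18556488 237.69568553]
225 [[0.571, -0.164, 0.209], [0.581, -0.151, 0.206], [0.446, -0.013, 0.002]]
229 [[0.579, -0.171, 0.21], [0.583, -0.154, 0.198], [0.453, -0.02, -0.004]]
233 [[0.432, -0.058, -0.003], [0.579, -0.152, 0.182], [0.569, -0.122, 0.15]]
237 [[0.546, -0.148, 0.141], [0.579, -0.153, 0.17], [0.583, -0.134, 0.157]]
241 [[0.56, -0.16, 0.149], [0.576, -0.152, 0.154], [0.592, -0.144, 0.16]]
245 [[0.57, -0.17, 0.152], [0.588, -0.163, 0.16], [0.598, -0.15, 0.156]]
249 [[0.574, -0.174, 0.145], [0.589, -0.165, 0.15], [0.601, -0.153, 0.149]]
253 [[0.57, -0.173, 0.128], [0.59, -0.167, 0.139], [0.602, -0.155, 0.137]]
257 [[0.575, -0.178, 0.124], [0.594, -0.172, 0.134], [0.606, -0.16, 0.133]]
261 [[0.577, -0.181, 0.114], [0.597, -0.175, 0.125], [0.611, -0.165, 0.127]]
265 [[0.577, -0.182, 0.102], [0.6, -0.179, 0.118], [0.612, -0.167, 0.117]]
269 [[0.573, -0.181, 0.083], [0.602, -0.181, 0.108], [0.616, -0.172, 0.111]]
273 [[0.555, -0.169, 0.042], [0.603, -0.184, 0.098], [0.617, -0.173, 0.099]]
```

View pics/s3.png

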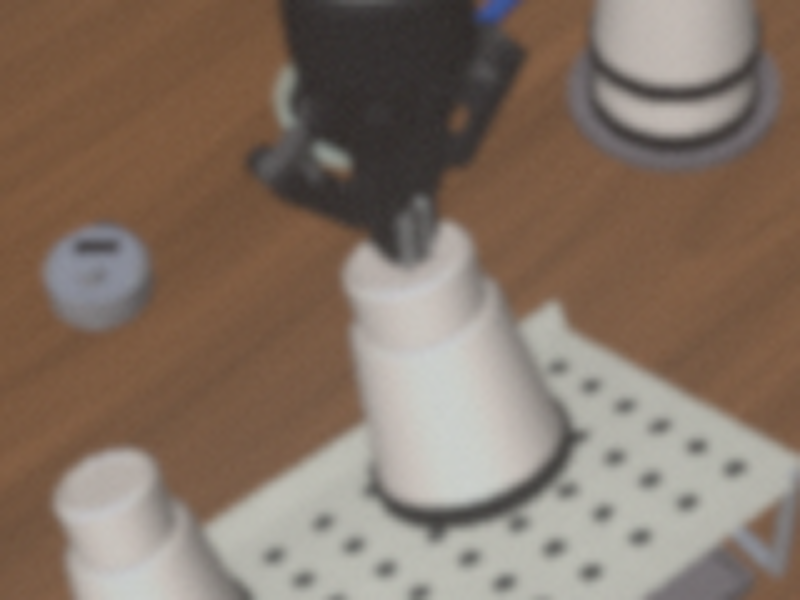

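The shut tips show at about crop (405,262), on top of the foot. That is roughly 16 mm above the reported TCP. I'll raise and compare the visible tip with the TCP in free air.

```bash
python3 -m inch '[{"grip":255,"tx":0,"ty":0,"tz":-3,"turn":0},{"grip":255,"tx":0,"ty":0,"tz":-6,"turn":0},{"grip":255,"tx":0,"ty":0,"tz":-6,"turn":0},{"grip":255,"tx":0,"ty":0,"tz":-6,"turn":0}]' 30
python3 - <<'E'
from h import *
from m import disc
s=manip.get_state()
c=cam("scene");P=cloud(c);u,v=proj(c,s["eef_pos"]);print("tcp",s["eef_pos"],"px",u,v)
a,b=int(u),int(v)
cv2.imwrite("pics/s4.png",cv2.resize(c["image"][b-50:b+70,a-80:a+80],(800,600),interpolation=cv2.INTER_CUBIC)); print(a-80,b-50)
for dv in range(-16,12,2): print(b+dv,[P[b+dv,a+k].round(3).tolist() for k in(-2,0,2)])
print(manip.grip_point_offset)
c=cam("top");P=cloud(c);n=np.array([-.3394,.0423,.9397])
print(disc(c,P,(487,268),.057,n))
E
```

```text
time_s: 3.3
eef_pos: [0.5697, -0.1434, 0.1887]
eef_rot: [-0.197, -3.134, -0.001]
force: [-0.4, 0.7, 0.3]
width: 0.001
gripper_force: 0.0
tcp [ 0.56974489 -0.14337747  0.18872234] px 227.53571295871245 226.24554345738878
147 176
210 [[0.578, -0.152, 0.249], [0.579, -0.148, 0.246], [0.58, -0.143, 0.244]]
212 [[0.579, -0.153, 0.245], [0.58, -0.149, 0.242], [0.581, -0.145, 0.24]]
214 [[0.576, -0.152, 0.236], [0.58, -0.15, 0.237], [0.581, -0.146, 0.235]]
216 [[0.577, -0.153, 0.231], [0.58, -0.15, 0.231], [0.58, -0.145, 0.228]]
218 [[0.575, -0.152, 0.224], [0.58, -0.151, 0.226], [0.58, -0.146, 0.222]]
220 [[0.575, -0.152, 0.218], [0.58, -0.151, 0.22], [0.415, -0.009, -0.004]]
222 [[0.415, -0.023, -0.001], [0.418, -0.019, -0.002], [0.425, -0.018, 0.002]]
224 [[0.419, -0.027, -0.002], [0.424, -0.025, -0.001], [0.426, -0.02, -0.004]]
226 [[0.425, -0.033, -0.001], [0.428, -0.029, -0.003], [0.433, -0.026, -0.001]]
228 [[0.431, -0.039, -0.0], [0.435, -0.035, -0.0], [0.437, -0.03, -0.002]]
230 [[0.436, -0.043, -0.001], [0.439, -0.04, -0.001], [0.444, -0.037, 0.0]]
232 [[0.441, -0.048, -0.0], [0.549, -0.129, 0.144], [0.552, -0.127, 0.145]]
234 [[0.548, -0.135, 0.142], [0.552, -0.133, 0.143], [0.557, -0.132, 0.146]]
236 [[0.554, -0.14, 0.144], [0.559, -0.139, 0.146], [0.563, -0.137, 0.148]]
0.0187
(array([ 0.56740868, -0.14269486,  0.15087438]), 0.02885080873966217, np.int64(305), array([-0.34124324,  0.03536694,  0.93930945]))
```

View pics/s4.png

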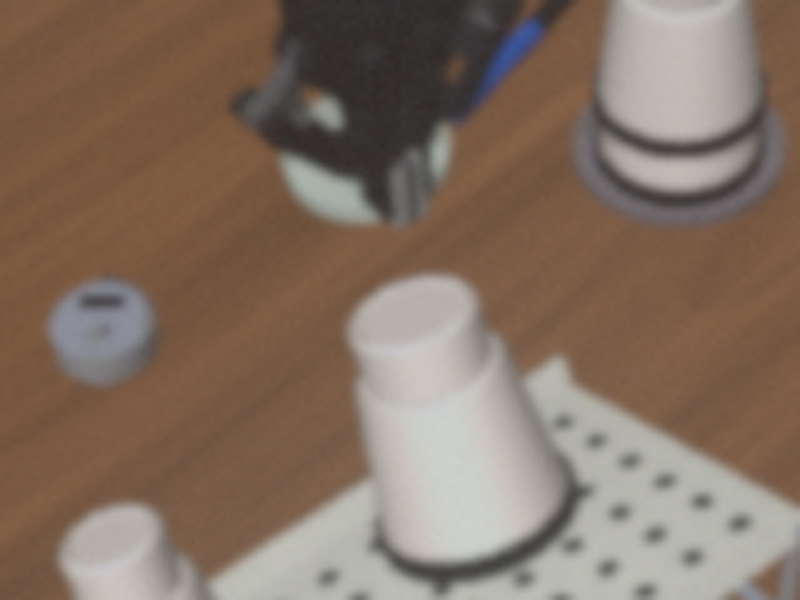

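The tips really end about 26 mm above the reported TCP, with x and y fine, and the pot hasn't moved. I'll redo the grasp 25 mm lower.

```bash
python3 -m inch '[{"grip":0,"tx":0,"ty":0,"tz":0,"turn":0},{"grip":0,"tx":0,"ty":0,"tz":0,"turn":0},{"grip":0,"tx":0,"ty":0,"tz":0,"turn":0},{"grip":0,"tx":0,"ty":0,"tz":0,"turn":0},{"grip":0,"tx":0,"ty":0,"tz":3,"turn":0},{"grip":0,"tx":0,"ty":0,"tz":6,"turn":0},{"grip":0,"tx":0,"ty":0,"tz":8,"turn":0},{"grip":0,"tx":0,"ty":0,"tz":8.4,"turn":0},{"grip":0,"tx":0,"ty":0,"tz":8.4,"turn":0}]' 30
python3 -m inch '[{"grip":255,"tx":0,"ty":0,"tz":0,"turn":0},{"grip":255,"tx":0,"ty":0,"tz":0,"turn":0},{"grip":255,"tx":0,"ty":0,"tz":0,"turn":0},{"grip":255,"tx":0,"ty":0,"tz":0,"turn":0},{"grip":255,"tx":0,"ty":0,"tz":0,"turn":0}]' 30
```

```text
time_s: 4.53
eef_pos: [0.5708, -0.1437, 0.1059]
eef_rot: [0.196, 3.135, -0.0]
force: [0.2, 0.7, 0.2]
width: 1.0
gripper_force: 0.0
time_s: 5.15
eef_pos: [0.5709, -0.1435, 0.1066]
eef_rot: [0.196, 3.134, -0.0]
force: [-1.3, 1.8, 5.2]
width: 0.651
gripper_force: 31.7
```

```bash
python3 -m inch '[{"grip":255,"tx":0,"ty":0,"tz":-1,"turn":0},{"grip":255,"tx":0,"ty":0,"tz":-3,"turn":0},{"grip":255,"tx":0,"ty":0,"tz":-7,"turn":0},{"grip":255,"tx":0,"ty":0,"tz":-11,"turn":0},{"grip":255,"tx":0,"ty":0,"tz":-15,"turn":0},{"grip":255,"tx":0,"ty":0,"tz":-18,"turn":0},{"grip":255,"tx":0,"ty":0,"tz":-18,"turn":0},{"grip":255,"tx":0,"ty":0,"tz":-18,"turn":0}]' 30
python3 go.py .453 .1258 .275 82.9; python3 - <<'E'
from h import *
c=cam("wrist");d=cam("scene")
cv2.imwrite("pics/w5.png",np.hstack([cv2.resize(c["image"],(400,300)),cv2.resize(d["image"][130:280,130:330],(400,300))]))
E
```

```text
time_s: 6.15
eef_pos: [0.5694, -0.1433, 0.2838]
eef_rot: [-0.197, -3.133, -0.001]
force: [-0.4, -0.1, -2.8]
width: 0.652
gripper_force: 32.5
t 6.15 pos [ 0.5694 -0.1433  0.2838] w 0.652 F [-0.4 -0.1 -2.8] tool z [-0.003  0.001 -1.   ]
tool-y yaw 82.8 shift cm [14.91 25.24  0.94]
turn -0.002 q6 -1.72
```

View pics/w5.png

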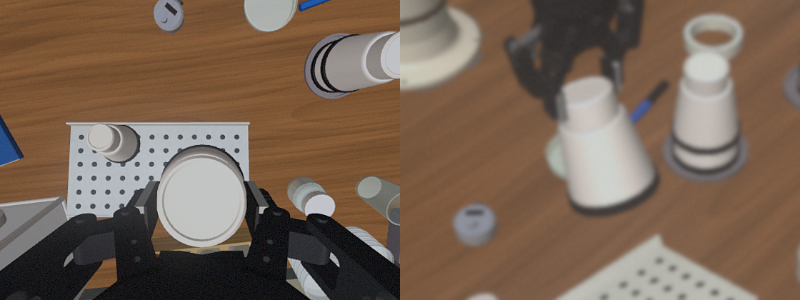

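The pot is held, still leaning. Moving over the large stack.

```bash
python3 -m inch '[{"grip":255,"tx":2,"ty":3,"tz":0,"turn":0},{"grip":255,"tx":4,"ty":6.5,"tz":0,"turn":0},{"grip":255,"tx":6.5,"ty":10.5,"tz":0,"turn":0},{"grip":255,"tx":9,"ty":15,"tz":0,"turn":0},{"grip":255,"tx":11.5,"ty":19.5,"tz":0,"turn":0},{"grip":255,"tx":13.5,"ty":23,"tz":0.5,"turn":0},{"grip":255,"tx":14.9,"ty":25.2,"tz":0.9,"turn":0},{"grip":255,"tx":14.9,"ty":25.2,"tz":0.9,"turn":0},{"grip":255,"tx":14.9,"ty":25.2,"tz":0.9,"turn":0}]' 30
python3 go.py .453 .1258 .275 82.9; cat > tilt.py <<'E'
from h import *
from m import plane
import sys
d=float(sys.argv[1]) # foot diameter
c=cam("wrist");P=cloud(c);s=manip.get_state();p=np.array(s["eef_pos"])
k=(np.hypot(P[...,0]-p[0],P[...,1]-p[1])<d*.45)&(P[...,2]>p[2]+.02)&(P[...,2]<p[2]+.075)&(c["image"].min(-1)>110)
q=P[k];print("n",k.sum())
m,n=plane(q)
for _ in range(8):
    i=abs((q-m)@n)<.003;m,n=plane(q[i])
print("top plane",i.sum(),"ctr",m.round(4),"normal",n.round(3),"tilt",np.degrees(np.arccos(n[2])).round(1),"rel tcp",(m-p).round(4))
E
python3 tilt.py .057
```

```text
time_s: 7.38
eef_pos: [0.4539, 0.1246, 0.2759]
eef_rot: [-0.196, -3.135, 0.001]
force: [0.9, -0.9, -1.1]
width: 0.657
gripper_force: 32.6
t 7.38 pos [0.4539 0.1246 0.2759] w 0.657 F [ 0.9 -0.9 -1.1] tool z [-0.001 -0.001 -1.   ]
tool-y yaw 82.8 shift cm [0.1  0.1  0.09]
turn -0.001 q6 -2.31
n 10948
top plane 10947 ctr [0.4538 0.1244 0.3218] normal [-0.342  0.034  0.939] tilt 20.1 rel tcp [-0.0003 -0.      0.0458]
```

```bash
python3 -m inch '[{"grip":255,"tx":0,"ty":0,"tz":2,"turn":0},{"grip":255,"tx":0.0,"ty":0,"tz":4,"turn":0},{"grip":255,"tx":-0.3,"ty":0,"tz":5.2,"turn":0},{"grip":255,"tx":-0.7,"ty":0,"tz":6.2,"turn":0},{"grip":255,"tx":-1,"ty":0,"tz":7,"turn":0},{"grip":255,"tx":-1,"ty":0,"tz":7,"turn":0}]' 20
python3 tilt.py .057
```

```text
time_s: 8.18
eef_pos: [0.4639, 0.1236, 0.2059]
eef_rot: [-0.197, -3.135, 0.001]
force: [0.6, 0.3, -1.6]
width: 0.656
gripper_force: 32.6
n 10975
top plane 10974 ctr [0.4638 0.1236 0.2518] normal [-0.342  0.032  0.939] tilt 20.1 rel tcp [-0.0003 -0.0001  0.0454]
```

```bash
python3 -m inch '[{"grip":255,"tx":-0.2,"ty":0,"tz":0.4,"turn":0},{"grip":255,"tx":-0.4,"ty":0,"tz":0.8,"turn":0},{"grip":255,"tx":-0.5,"ty":0,"tz":1.2,"turn":0},{"grip":255,"tx":-0.5,"ty":0,"tz":1.2,"turn":0}]' 20
python3 tilt.py .057
```

```text
time_s: 8.72
eef_pos: [0.4704, 0.1234, 0.1963]
eef_rot: [0.195, 3.132, 0.001]
force: [-0.5, 0.1, 6.1]
width: 0.652
gripper_force: 33.4
n 10799
top plane 10799 ctr [0.4701 0.1234 0.2423] normal [-0.295  0.026  0.955] tilt 17.2 rel tcp [-0.0003 -0.      0.046 ]
```

```bash
python3 -m inch '[{"grip":255,"tx":-0.3,"ty":0,"tz":0,"turn":0},{"grip":255,"tx":-0.6,"ty":0,"tz":0.2,"turn":0},{"grip":255,"tx":-0.8,"ty":0,"tz":0.5,"turn":0},{"grip":255,"tx":-0.8,"ty":0,"tz":0.5,"turn":0}]' 20
python3 tilt.py .057
```

```text
time_s: 9.28
eef_pos: [0.4811, 0.1228, 0.194]
eef_rot: [0.192, 3.125, 0.003]
force: [0.9, -0.7, 13.2]
width: 0.654
gripper_force: 34.8
n 10445
top plane 10445 ctr [0.4804 0.1227 0.2407] normal [-0.21   0.021  0.977] tilt 12.2 rel tcp [-0.0006 -0.0001  0.0467]
```

```bash
python3 -m inch '[{"grip":255,"tx":-0.2,"ty":0,"tz":-0.4,"turn":0},{"grip":255,"tx":-0.5,"ty":0,"tz":-0.3,"turn":0},{"grip":255,"tx":-0.7,"ty":0,"tz":-0.1,"turn":0},{"grip":255,"tx":-0.7,"ty":0,"tz":-0.1,"turn":0}]' 20
python3 tilt.py .057
```

```text
time_s: 9.82
eef_pos: [0.4863, 0.1218, 0.1927]
eef_rot: [0.194, 3.13, 0.002]
force: [0.6, -0.1, 10.3]
width: 0.653
gripper_force: 34.7
n 10302
top plane 10302 ctr [0.4856 0.1217 0.2395] normal [-0.163  0.015  0.986] tilt 9.4 rel tcp [-0.0006 -0.0001  0.0468]
```

```bash
python3 -m inch '[{"grip":255,"tx":0.5,"ty":0,"tz":-0.3,"turn":0},{"grip":255,"tx":1,"ty":0,"tz":0,"turn":0},{"grip":255,"tx":1,"ty":0,"tz":0.5,"turn":0},{"grip":255,"tx":1,"ty":0,"tz":1,"turn":0},{"grip":255,"tx":0.9,"ty":0,"tz":1.4,"turn":0},{"grip":255,"tx":0.9,"ty":0,"tz":1.4,"turn":0}]' 20
python3 tilt.py .057
```

```text
time_s: 10.62
eef_pos: [0.4743, 0.1221, 0.1753]
eef_rot: [-0.197, -3.133, 0.002]
force: [0.7, 0.1, -0.8]
width: 0.658
gripper_force: 33.7
n 10421
top plane 10421 ctr [0.4739 0.1223 0.2221] normal [-0.188  0.022  0.982] tilt 10.9 rel tcp [-0.0006 -0.0001  0.0463]
```

```bash
python3 -m inch '[{"grip":255,"tx":-0.4,"ty":0,"tz":0.2,"turn":0},{"grip":255,"tx":-0.8,"ty":0,"tz":0.4,"turn":0},{"grip":255,"tx":-1.2,"ty":0,"tz":0.4,"turn":0},{"grip":255,"tx":-1.4,"ty":0,"tz":0.4,"turn":0},{"grip":255,"tx":-1.4,"ty":0,"tz":0.4,"turn":0}]' 20
python3 tilt.py .057
```

```text
time_s: 11.3
eef_pos: [0.4882, 0.1206, 0.1719]
eef_rot: [-0.197, -3.134, 0.0]
force: [-1.6, 1.7, -2.7]
width: 0.658
gripper_force: 33.5
n 9923
top plane 9923 ctr [0.4874 0.1206 0.2185] normal [-0.079  0.005  0.997] tilt 4.5 rel tcp [-0.0008 -0.      0.0465]
```

```bash
python3 -m inch '[{"grip":255,"tx":0.5,"ty":0,"tz":0.5,"turn":0},{"grip":255,"tx":0.4,"ty":0,"tz":1,"turn":0},{"grip":255,"tx":0.2,"ty":0,"tz":1.5,"turn":0},{"grip":255,"tx":0,"ty":0,"tz":1.8,"turn":0},{"grip":255,"tx":0,"ty":0,"tz":1.8,"turn":0}]' 20
python3 tilt.py .057
```

```text
time_s: 11.98
eef_pos: [0.4887, 0.1208, 0.154]
eef_rot: [-0.197, -3.135, -0.0]
force: [-1.6, 1.8, -2.1]
width: 0.657
gripper_force: 33.7
n 9782
top plane 9782 ctr [0.4877 0.1208 0.2006] normal [-0.056 -0.002  0.998] tilt 3.2 rel tcp [-0.0009 -0.      0.0466]
```

```bash
python3 -m inch '[{"grip":60,"tx":0,"ty":0,"tz":0,"turn":0},{"grip":0,"tx":0,"ty":0,"tz":0,"turn":0},{"grip":0,"tx":0,"ty":0,"tz":0,"turn":0},{"grip":0,"tx":0,"ty":0,"tz":0,"turn":0},{"grip":0,"tx":0,"ty":0,"tz":-3,"turn":0},{"grip":0,"tx":0,"ty":0,"tz":-6,"turn":0},{"grip":255,"tx":0,"ty":0,"tz":-7,"turn":0},{"grip":255,"tx":0,"ty":0,"tz":-7,"turn":0},{"grip":255,"tx":0,"ty":0,"tz":-7,"turn":0},{"grip":255,"tx":0,"ty":0,"tz":-7,"turn":0}]' 20
cat > top.py <<'E'
from h import *
from m import plane
import sys
x,y,d=map(float,sys.argv[1:4])
c=cam("wrist");P=cloud(c)
k=(np.hypot(P[...,0]-x,P[...,1]-y)<d*.75)&(c["image"].min(-1)>110)
q=P[k];z=np.percentile(q[:,2],[50,90]);q=q[(q[:,2]>z[1]-.02)]
m,n=q.mean(0),np.array([0,0,1.])
m[2]=np.median(q[:,2])
for _ in range(8): i=abs((q-m)@n)<.003;m,n=plane(q[i])
(a,b),r=cv2.minEnclosingCircle(q[i][:,:2].astype(np.float32))
print("top",m.round(4),"circle ctr",round(a,4),round(b,4),"diam",round(2*r,4),"tilt",np.degrees(np.arccos(n[2])).round(1),i.sum())
E
python3 top.py .4876 .1216 .057; python3 go.py .4876 .1216 .16
```

```text
time_s: 13.28
eef_pos: [0.4881, 0.1204, 0.2232]
eef_rot: [-0.197, -3.133, 0.002]
force: [-0.7, -0.8, -0.1]
width: 0.144
gripper_force: 0.0
top [0.487  0.122  0.1795] circle ctr 0.4891 0.1219 diam 0.0571 tilt 0.0 4389
t 13.32 pos [0.4883 0.1205 0.2234] w 0.056 F [ 0.4  0.7 -0.1] tool z [-0.002 -0.001 -1.   ]
tool-y yaw 82.8 shift cm [0.07 0.11 6.34]
```

```bash
python3 -m inch '[{"grip":255,"tx":0,"ty":0.1,"tz":3,"turn":0},{"grip":255,"tx":0,"ty":0.1,"tz":5,"turn":0},{"grip":255,"tx":0,"ty":0.1,"tz":6,"turn":0},{"grip":255,"tx":0,"ty":0.1,"tz":6.4,"turn":0},{"grip":255,"tx":0,"ty":0.1,"tz":6.6,"turn":0},{"grip":255,"tx":0,"ty":0.1,"tz":6.6,"turn":0}]' 20
```

```text
time_s: 14.08
eef_pos: [0.4891, 0.1218, 0.1589]
eef_rot: [0.196, 3.135, 0.001]
force: [0.7, -0.0, -0.4]
width: -0.001
gripper_force: 0.0
```

```bash
python3 -m inch '[{"grip":255,"tx":0,"ty":0,"tz":0.1,"turn":0},{"grip":255,"tx":0,"ty":0,"tz":0.2,"turn":0},{"grip":255,"tx":0,"ty":0,"tz":0.2,"turn":0}]' 20
```

```text
time_s: 14.45
eef_pos: [0.4888, 0.1217, 0.1564]
eef_rot: [0.197, 3.135, 0.0]
force: [0.5, -1.1, 0.1]
width: -0.001
gripper_force: 0.0
```

```bash
python3 -m inch '[{"grip":255,"tx":0,"ty":0,"tz":0.1,"turn":0},{"grip":255,"tx":0,"ty":0,"tz":0.2,"turn":0},{"grip":255,"tx":0,"ty":0,"tz":0.3,"turn":0},{"grip":255,"tx":0,"ty":0,"tz":0.3,"turn":0}]' 20
```

```text
time_s: 14.95
eef_pos: [0.4889, 0.1217, 0.1537]
eef_rot: [0.196, 3.135, -0.0]
force: [-1.4, -0.4, 1.7]
width: -0.003
gripper_force: 1.1
```

```bash
python3 -m inch '[{"grip":255,"tx":0,"ty":0,"tz":0.1,"turn":0},{"grip":255,"tx":0,"ty":0,"tz":0.2,"turn":0},{"grip":255,"tx":0,"ty":0,"tz":0.2,"turn":0}]' 20
```

```text
time_s: 15.32
eef_pos: [0.4892, 0.1217, 0.1536]
eef_rot: [0.195, 3.134, -0.0]
force: [-4.1, 0.1, 11.2]
width: 0.0
gripper_force: 5.7
```

```bash
python3 -m inch '[{"grip":255,"tx":0,"ty":0,"tz":0.05,"turn":0},{"grip":255,"tx":0,"ty":0,"tz":0.05,"turn":0}]' 20
python3 -m inch '[{"grip":255,"tx":0,"ty":0,"tz":-1,"turn":0},{"grip":255,"tx":0,"ty":0,"tz":-5,"turn":0},{"grip":255,"tx":0,"ty":0,"tz":-10,"turn":0},{"grip":0,"tx":0,"ty":0,"tz":-12,"turn":0},{"grip":0,"tx":0,"ty":0,"tz":-12,"turn":0}]' 20
python3 top.py .4876 .1216 .057; python3 - <<'E'
from h import *
from m import disc
c=cam("top");P=cloud(c)
n=np.array([-.3394,.0423,.9397]);print(disc(c,P,(578,284),.043,n)[0])
m=(abs(P[...,0]-.4876)<.09)&(abs(P[...,1]-.1216)<.09)
d=cam("scene");cv2.imwrite("pics/s6.png",cv2.resize(d["image"][110:230,200:360],(800,600),interpolation=cv2.INTER_CUBIC))
E
python3 go.py .554 -.2963 .25 82.9
```

```text
time_s: 15.58
eef_pos: [0.4893, 0.1217, 0.1535]
eef_rot: [0.195, 3.133, 0.0]
force: [-4.3, -0.7, 14.1]
width: 0.002
gripper_force: 6.8
time_s: 16.2
eef_pos: [0.4895, 0.1221, 0.2723]
eef_rot: [0.196, 3.132, 0.004]
force: [-0.4, 0.4, -1.1]
width: 0.42
gripper_force: 0.0
top [0.4884 0.1219 0.1794] circle ctr 0.4895 0.1218 diam 0.0575 tilt 0.1 3192
[ 0.54667463 -0.29583379  0.12574213]
t 16.35 pos [0.4879 0.1214 0.2692] w 0.68 F [ 0.3  0.3 -1.2] tool z [-0.003 -0.001 -1.   ]
tool-y yaw 82.8 shift cm [-11.79 -40.61   1.94]
turn -0.002 q6 -2.26
```

View pics/s6.png

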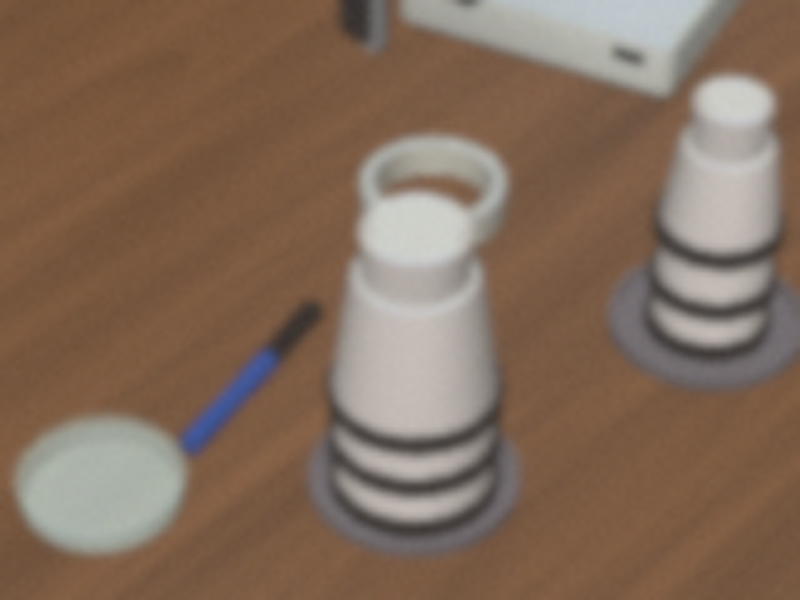

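```bash
python3 - <<'E'
from h import *
cs=[cam("top"),cam("scene"),cam("wrist")]
for c in cs:
    P=cloud(c)
    for n,x,y,r0,r1 in(("L",.4876,.1216,.048,.060),("S",.5284,.3336,.038,.052)):
        r=np.hypot(P[...,0]-x,P[...,1]-y);z=P[...,2]
        k=(r>r0)&(r<r1)&(z<.03); b=(r>.085)&(r<.10)&(z<.03)
        print(n,k.sum(),np.median(z[k]).round(4),np.percentile(z[k],[20,80]).round(4),"bench",np.median(z[b]).round(4))
# dark band rows in the scene image along the stack axis, front line toward the camera
c=cs[1]; d=c["T"][:2,3]
for n,x,y,R0,Hs in(("L",.4876,.1216,.045,None),("S",.5284,.3336,.035,None)):
    e=d-[x,y];e/=np.hypot(*e)
    prof=[]
    for z in np.arange(0,.11,.002):
        u,v=proj(c,[x+R0*e[0],y+R0*e[1],z]); prof.append(int(cv2.getRectSubPix(c["image"].min(-1).astype(np.uint8),(5,1),(u,v)).mean()))
    print(n,prof)
E
```

```text
L 339 0.0066 [0.0021 0.0097] bench -0.0002
  return _methods._mean(a, axis=axis, dtype=dtype,
  ret = ret.dtype.type(ret / rcount)
Traceback (most recent call last):
IndexError: index -1 is out of bounds for axis 0 with size 0
```

The large stack is snug: top at .1794 against .1798 expected with the 6 mm tray, tilt 0.1°. Now the small pot.

```bash
python3 -m inch '[{"grip":0,"tx":-1,"ty":-4,"tz":0,"turn":0},{"grip":0,"tx":-2.5,"ty":-9,"tz":0,"turn":0},{"grip":0,"tx":-4,"ty":-14.5,"tz":0,"turn":0},{"grip":0,"tx":-5.5,"ty":-20,"tz":0,"turn":0},{"grip":0,"tx":-7,"ty":-25.5,"tz":0,"turn":0},{"grip":0,"tx":-8.5,"ty":-31,"tz":0,"turn":0},{"grip":0,"tx":-10,"ty":-36,"tz":1,"turn":0},{"grip":0,"tx":-11.5,"ty":-40.6,"tz":3,"turn":0},{"grip":0,"tx":-11.5,"ty":-40.6,"tz":5,"turn":0},{"grip":0,"tx":-11.5,"ty":-40.6,"tz":5,"turn":0}]' 30
python3 go.py .551 -.2963 .083 82.9
```

```text
time_s: 17.75
eef_pos: [0.5508, -0.2956, 0.2178]
eef_rot: [-0.198, -3.129, -0.002]
force: [0.0, 0.0, -0.4]
width: 1.003
gripper_force: 0.0
t 17.75 pos [ 0.5508 -0.2956  0.2178] w 1.003 F [ 0.   0.  -0.4] tool z [-0.006  0.002 -1.   ]
tool-y yaw 82.8 shift cm [-0.12 -0.08 13.48]
turn -0.003 q6 -1.46
```

```bash
python3 -m inch '[{"grip":0,"tx":0,"ty":-0.1,"tz":4,"turn":0},{"grip":0,"tx":0,"ty":-0.1,"tz":8,"turn":0},{"grip":0,"tx":0,"ty":-0.1,"tz":11,"turn":0},{"grip":0,"tx":0,"ty":-0.1,"tz":13,"turn":0},{"grip":0,"tx":0,"ty":-0.1,"tz":13.5,"turn":0},{"grip":0,"tx":0,"ty":-0.1,"tz":13.5,"turn":0},{"grip":255,"tx":0,"ty":-0.1,"tz":13.5,"turn":0},{"grip":255,"tx":0,"ty":-0.1,"tz":13.5,"turn":0},{"grip":255,"tx":0,"ty":-0.1,"tz":13.5,"turn":0},{"grip":255,"tx":0,"ty":-0.1,"tz":13.5,"turn":0}]' 30
python3 -m inch '[{"grip":255,"tx":0,"ty":0,"tz":0,"turn":0},{"grip":255,"tx":0,"ty":0,"tz":0,"turn":0},{"grip":255,"tx":0,"ty":0,"tz":-1,"turn":0},{"grip":255,"tx":0,"ty":0,"tz":-3,"turn":0},{"grip":255,"tx":0,"ty":0,"tz":-7,"turn":0},{"grip":255,"tx":0,"ty":0,"tz":-12,"turn":0},{"grip":255,"tx":0,"ty":0,"tz":-17,"turn":0},{"grip":255,"tx":0,"ty":0,"tz":-20,"turn":0},{"grip":255,"tx":0,"ty":0,"tz":-20,"turn":0}]' 30
python3 tilt.py .043
```

```text
time_s: 19.0
eef_pos: [0.5524, -0.2966, 0.0869]
eef_rot: [0.196, 3.134, -0.001]
force: [-1.6, 1.2, 4.2]
width: 0.49
gripper_force: 30.1
time_s: 20.12
eef_pos: [0.5531, -0.297, 0.2891]
eef_rot: [0.196, 3.129, -0.002]
force: [0.1, 0.7, -1.7]
width: 0.489
gripper_force: 30.6
n 5482
top plane 5482 ctr [ 0.5508 -0.2966  0.3299] normal [-0.355  0.03   0.934] tilt 20.9 rel tcp [-0.0014 -0.0002  0.0434]
```

```bash
python3 go.py .502 .3356 .285 82.9; python3 -m inch '[{"grip":255,"tx":1,"ty":3,"tz":0,"turn":0},{"grip":255,"tx":2,"ty":7.5,"tz":0,"turn":0},{"grip":255,"tx":3.5,"ty":13,"tz":0,"turn":0},{"grip":255,"tx":5,"ty":19,"tz":0,"turn":0},{"grip":255,"tx":6.5,"ty":25,"tz":0,"turn":0},{"grip":255,"tx":8,"ty":31,"tz":0,"turn":0},{"grip":255,"tx":9.5,"ty":37,"tz":0,"turn":0},{"grip":255,"tx":11,"ty":42,"tz":0,"turn":0},{"grip":255,"tx":12,"ty":46,"tz":0,"turn":0},{"grip":255,"tx":12,"ty":49,"tz":0,"turn":0}]' 30; python3 go.py .502 .3356 .28 82.9
```

```text
t 20.18 pos [ 0.5522 -0.2964  0.2865] w 0.485 F [-0.   0.7 -2. ] tool z [ 0.002  0.    -1.   ]
tool-y yaw 82.8 shift cm [12.89 62.08  0.15]
turn -0.002 q6 -1.46
time_s: 21.42
eef_pos: [0.4927, 0.206, 0.2839]
eef_rot: [-0.194, -3.132, 0.003]
force: [0.2, -0.1, -0.3]
width: 0.489
gripper_force: 30.6
t 21.43 pos [0.4927 0.206  0.2839] w 0.489 F [ 0.2 -0.1 -0.3] tool z [-0.003 -0.002 -1.   ]
tool-y yaw 82.9 shift cm [ 0.67 12.97  0.37]
turn 0.0 q6 -2.39
```

```bash
python3 -m inch '[{"grip":255,"tx":0.3,"ty":4,"tz":0,"turn":0},{"grip":255,"tx":0.5,"ty":8,"tz":0,"turn":0},{"grip":255,"tx":0.7,"ty":11.5,"tz":0,"turn":0},{"grip":255,"tx":0.7,"ty":13,"tz":0.4,"turn":0},{"grip":255,"tx":0.7,"ty":13,"tz":0.4,"turn":0},{"grip":255,"tx":0.7,"ty":13,"tz":0.4,"turn":0}]' 30; python3 tilt.py .043; python3 go.py .502 .3356 .28 82.9;  python3 - <<'E'
from h import *
c=cam("scene");u,v=proj(c,[.5284,.3336,.16]).astype(int)
cv2.imwrite("pics/s7.png",cv2.resize(c["image"][v-60:v+60,u-80:u+80],(800,600),interpolation=cv2.INTER_CUBIC))
print(cam("wrist")["T"].round(2).tolist())
from m import disc
c=cam("scene");P=cloud(c);k=(np.hypot(P[...,0]-.5284,P[...,1]-.3336)<.05)&(abs(P[...,2]-.1624)<.003)
q=P[k];print(k.sum(),q.mean(0).round(4),cv2.minEnclosingCircle(q[:,:2].astype(np.float32)))
E
```

```text
time_s: 22.18
eef_pos: [0.5033, 0.3334, 0.2815]
eef_rot: [-0.198, -3.135, 0.002]
force: [0.6, -1.3, -0.5]
width: 0.489
gripper_force: 30.6
n 5327
top plane 5326 ctr [0.5016 0.3334 0.3225] normal [-0.351  0.032  0.936] tilt 20.7 rel tcp [-0.0018  0.      0.0405]
t 22.23 pos [0.5034 0.3334 0.2819] w 0.489 F [ 0.6 -0.2  0.3] tool z [-0. -0. -1.]
tool-y yaw 82.8 shift cm [0.17 0.2  0.19]
turn -0.002 q6 -2.55
[[0.13, 0.96, 0.26, 0.44], [0.99, -0.12, -0.03, 0.34], [0.0, 0.27, -0.96, 0.45], [0.0, 0.0, 0.0, 1.0]]
111 [0.5323 0.3314 0.1619] ((0.5319129824638367, 0.3326168954372406), 0.0219850093126297)
```

View pics/s7.png

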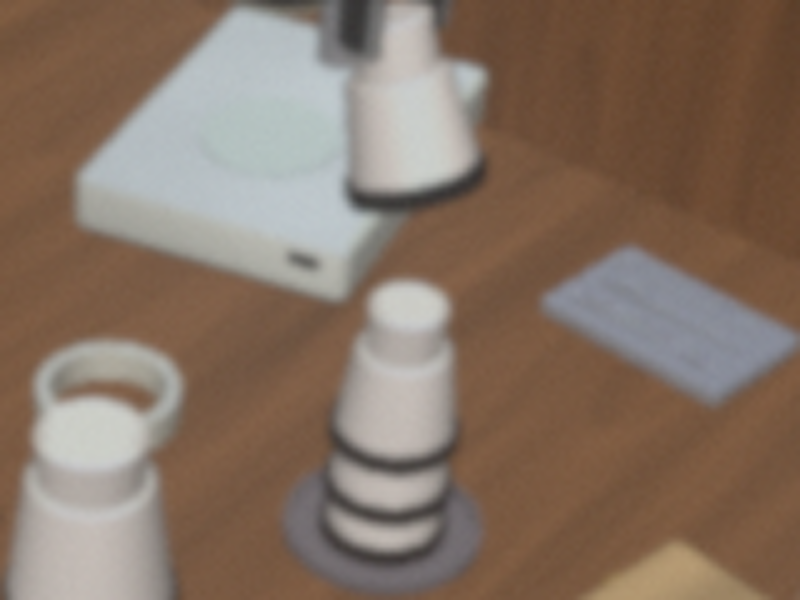

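The stack pot's foot is directly below the held pot at (408,305), whose mouth centre is near (415,190). Lowering along the pot's axis.

```bash
python3 -m inch '[{"grip":255,"tx":0,"ty":0.2,"tz":2.5,"turn":0},{"grip":255,"tx":0,"ty":0.2,"tz":4.5,"turn":0},{"grip":255,"tx":0,"ty":0.2,"tz":6,"turn":0},{"grip":255,"tx":-0.3,"ty":0.2,"tz":7,"turn":0},{"grip":255,"tx":-0.6,"ty":0.2,"tz":7.8,"turn":0},{"grip":255,"tx":-0.8,"ty":0.2,"tz":8.4,"turn":0},{"grip":255,"tx":-0.8,"ty":0.2,"tz":8.4,"turn":0}]' 20
python3 tilt.py .043
```

```text
time_s: 23.25
eef_pos: [0.5118, 0.3354, 0.1976]
eef_rot: [-0.197, -3.135, 0.001]
force: [-0.0, 0.3, -1.1]
width: 0.484
gripper_force: 30.6
n 5316
top plane 5316 ctr [0.5101 0.3355 0.2385] normal [-0.351  0.029  0.936] tilt 20.6 rel tcp [-0.0018 -0.0001  0.0405]
```

```bash
python3 -m inch '[{"grip":255,"tx":-0.2,"ty":0,"tz":0.5,"turn":0},{"grip":255,"tx":-0.5,"ty":0,"tz":0.5,"turn":0},{"grip":255,"tx":-0.9,"ty":0,"tz":0.5,"turn":0},{"grip":255,"tx":-1.2,"ty":0,"tz":0.5,"turn":0},{"grip":255,"tx":-1.2,"ty":0,"tz":0.5,"turn":0}]' 20
python3 tilt.py .043
```

```text
time_s: 23.92
eef_pos: [0.5235, 0.3338, 0.1925]
eef_rot: [-0.197, -3.135, 0.001]
force: [-2.2, 0.7, -3.1]
width: 0.485
gripper_force: 30.3
n 5132
top plane 5132 ctr [0.5217 0.3338 0.2333] normal [-0.242  0.018  0.97 ] tilt 14.0 rel tcp [-0.0017 -0.      0.0406]
```

```bash
python3 -m inch '[{"grip":255,"tx":0.4,"ty":0,"tz":0.3,"turn":0},{"grip":255,"tx":0.4,"ty":0,"tz":0.7,"turn":0},{"grip":255,"tx":0.1,"ty":0,"tz":1,"turn":0},{"grip":255,"tx":-0.3,"ty":0,"tz":1,"turn":0},{"grip":255,"tx":-0.6,"ty":0,"tz":1,"turn":0},{"grip":255,"tx":-0.6,"ty":0,"tz":1,"turn":0}]' 20
python3 tilt.py .043
```

```text
time_s: 24.72
eef_pos: [0.5296, 0.3334, 0.1825]
eef_rot: [-0.197, -3.135, -0.0]
force: [-1.2, 0.9, 0.3]
width: 0.484
gripper_force: 30.8
n 4992
top plane 4992 ctr [0.5277 0.3334 0.2233] normal [-0.182  0.008  0.983] tilt 10.5 rel tcp [-0.0018 -0.      0.0408]
```

```bash
python3 -m inch '[{"grip":255,"tx":0.4,"ty":0,"tz":0.3,"turn":0},{"grip":255,"tx":0.4,"ty":0,"tz":0.7,"turn":0},{"grip":255,"tx":0.2,"ty":0,"tz":1.1,"turn":0},{"grip":255,"tx":-0.2,"ty":0,"tz":1.2,"turn":0},{"grip":255,"tx":-0.3,"ty":0,"tz":1.2,"turn":0},{"grip":255,"tx":-0.3,"ty":0,"tz":1.2,"turn":0}]' 20
python3 tilt.py .043
```

```text
time_s: 25.52
eef_pos: [0.5371, 0.3344, 0.178]
eef_rot: [0.193, 3.123, 0.01]
force: [-0.1, -0.3, 17.9]
width: 0.487
gripper_force: 35.0
n 4813
top plane 4813 ctr [0.535  0.3343 0.2207] normal [-0.088  0.01   0.996] tilt 5.1 rel tcp [-0.0021 -0.0001  0.0426]
```

```bash
python3 -m inch '[{"grip":255,"tx":0.1,"ty":0,"tz":-0.8,"turn":0},{"grip":255,"tx":0.8,"ty":0,"tz":-0.6,"turn":0},{"grip":255,"tx":0.8,"ty":0,"tz":-0.4,"turn":0},{"grip":255,"tx":0.8,"ty":0,"tz":-0.2,"turn":0},{"grip":255,"tx":0.8,"ty":0,"tz":-0.2,"turn":0}]' 20
python3 tilt.py .043
```

```text
time_s: 26.2
eef_pos: [0.5243, 0.3337, 0.172]
eef_rot: [-0.196, -3.134, 0.002]
force: [-0.2, -0.5, -0.5]
width: 0.488
gripper_force: 33.3
n 4944
top plane 4944 ctr [0.5225 0.3337 0.2145] normal [-0.115  0.022  0.993] tilt 6.7 rel tcp [-0.002  -0.      0.0423]
```

```bash
python3 -m inch '[{"grip":255,"tx":-0.1,"ty":0,"tz":0.3,"turn":0},{"grip":255,"tx":-0.2,"ty":0,"tz":0.6,"turn":0},{"grip":255,"tx":-0.4,"ty":0,"tz":0.8,"turn":0},{"grip":255,"tx":-0.4,"ty":0,"tz":0.8,"turn":0}]' 20
python3 tilt.py .043
```

```text
time_s: 26.75
eef_pos: [0.5284, 0.3337, 0.1647]
eef_rot: [-0.197, -3.135, -0.001]
force: [-1.0, 1.1, -1.0]
width: 0.486
gripper_force: 33.4
n 4946
top plane 4946 ctr [0.5266 0.3337 0.2072] normal [-0.095  0.017  0.995] tilt 5.6 rel tcp [-0.0018 -0.      0.0425]
```

Close enough. I'll release, rise and shut the fingers.

```bash
python3 -m inch '[{"grip":60,"tx":0,"ty":0,"tz":0,"turn":0},{"grip":0,"tx":0,"ty":0,"tz":0,"turn":0},{"grip":0,"tx":0,"ty":0,"tz":0,"turn":0},{"grip":0,"tx":0,"ty":0,"tz":0,"turn":0},{"grip":0,"tx":0,"ty":0,"tz":-3,"turn":0},{"grip":0,"tx":0,"ty":0,"tz":-6,"turn":0},{"grip":255,"tx":0,"ty":0,"tz":-7,"turn":0},{"grip":255,"tx":0,"ty":0,"tz":-7,"turn":0},{"grip":255,"tx":0,"ty":0,"tz":-7,"turn":0},{"grip":255,"tx":0,"ty":0,"tz":-7,"turn":0}]' 20
python3 top.py .530 .333 .043; python3 go.py .530 .333 .167
```

```text
time_s: 28.05
eef_pos: [0.5281, 0.333, 0.2335]
eef_rot: [-0.197, -3.134, 0.003]
force: [1.0, -0.4, -0.2]
width: 0.149
gripper_force: 0.0
top [0.5296 0.3347 0.1869] circle ctr 0.5306 0.3345 diam 0.0436 tilt 0.1 2544
t 28.1 pos [0.5282 0.3331 0.2337] w 0.057 F [ 0.  -0.5  0.7] tool z [-0.002 -0.001 -1.   ]
tool-y yaw 82.8 shift cm [-0.19  0.02  6.67]
```

```bash
python3 -m inch '[{"grip":255,"tx":-0.2,"ty":0.1,"tz":3,"turn":0},{"grip":255,"tx":-0.2,"ty":0.1,"tz":5.5,"turn":0},{"grip":255,"tx":-0.2,"ty":0.1,"tz":6.5,"turn":0},{"grip":255,"tx":-0.2,"ty":0.1,"tz":6.9,"turn":0},{"grip":255,"tx":-0.2,"ty":0.1,"tz":7.1,"turn":0},{"grip":255,"tx":-0.2,"ty":0.1,"tz":7.2,"turn":0},{"grip":255,"tx":-0.2,"ty":0.1,"tz":7.2,"turn":0}]' 20
```

```text
time_s: 28.98
eef_pos: [0.5308, 0.3343, 0.1635]
eef_rot: [0.196, 3.135, 0.001]
force: [-0.0, -0.1, 0.4]
width: -0.002
gripper_force: 0.0
```

```bash
python3 -m inch '[{"grip":255,"tx":0,"ty":0,"tz":0.1,"turn":0},{"grip":255,"tx":0,"ty":0,"tz":0.2,"turn":0},{"grip":255,"tx":0,"ty":0,"tz":0.2,"turn":0}]' 20
```

```text
time_s: 29.35
eef_pos: [0.5307, 0.3342, 0.1612]
eef_rot: [0.196, 3.135, 0.0]
force: [-0.6, -0.8, 1.4]
width: -0.003
gripper_force: 0.6
```

```bash
python3 -m inch '[{"grip":255,"tx":0,"ty":0,"tz":0.1,"turn":0},{"grip":255,"tx":0,"ty":0,"tz":0.2,"turn":0},{"grip":255,"tx":0,"ty":0,"tz":0.2,"turn":0}]' 20
```

```text
time_s: 29.72
eef_pos: [0.531, 0.3343, 0.1611]
eef_rot: [0.195, 3.134, 0.001]
force: [-3.1, -1.0, 8.4]
width: 0.005
gripper_force: 4.0
```

```bash
python3 -m inch '[{"grip":255,"tx":0,"ty":0,"tz":0.1,"turn":0},{"grip":255,"tx":0,"ty":0,"tz":0.1,"turn":0}]' 20
python3 -m inch '[{"grip":255,"tx":0,"ty":0,"tz":-1,"turn":0},{"grip":255,"tx":0,"ty":0,"tz":-5,"turn":0},{"grip":255,"tx":0,"ty":0,"tz":-9,"turn":0},{"grip":255,"tx":0,"ty":0,"tz":-9,"turn":0},{"grip":255,"tx":0,"ty":0,"tz":-9,"turn":0}]' 20
python3 top.py .530 .333 .043; python3 - <<'E'
from h import *
d=cam("scene");cv2.imwrite("pics/s8.png",cv2.resize(d["image"][80:230,220:420],(800,600),interpolation=cv2.INTER_CUBIC))
c=cam("top");P=cloud(c)
for x,y,h in((.4885,.1217,.1795),(.530,.334,.187)):
    k=(np.hypot(P[...,0]-x,P[...,1]-y)<.02)&(abs(P[...,2]-h)<.015);print(k.sum(),np.median(P[k],0).round(4))
E
```

```text
time_s: 29.98
eef_pos: [0.5312, 0.3343, 0.161]
eef_rot: [0.195, 3.133, 0.002]
force: [-4.1, -1.7, 11.1]
width: 0.001
gripper_force: 5.5
time_s: 30.6
eef_pos: [0.5302, 0.334, 0.2471]
eef_rot: [-0.197, -3.134, 0.001]
force: [-0.0, -0.9, -0.2]
width: 0.003
gripper_force: 0.0
top [0.5298 0.3347 0.1869] circle ctr 0.5307 0.3343 diam 0.0436 tilt 0.2 2299
270 [0.4883 0.1214 0.1784]
212 [0.5259 0.3303 0.1862]
```

View pics/s8.png

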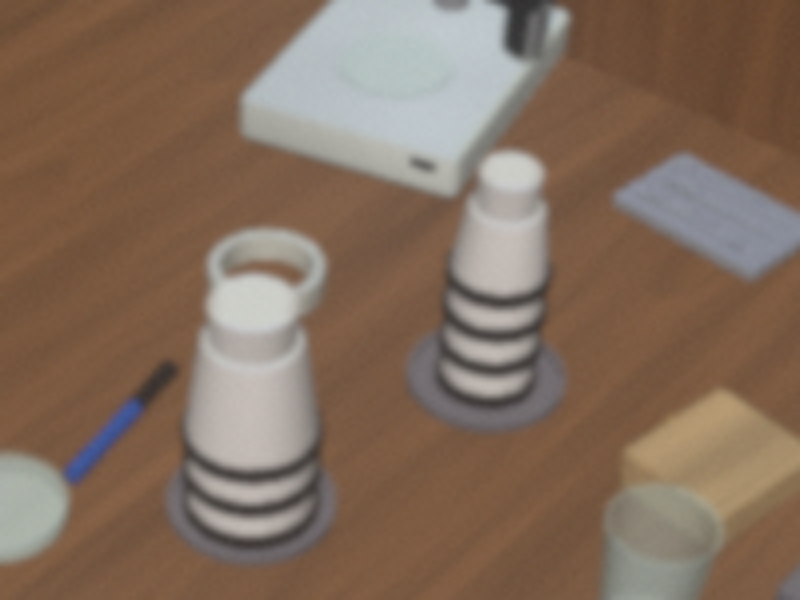

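The picture shows both stacks upright with evenly spaced bands, and the robot clear of them. The tops are at .1795 and .1869, against .1798 and .1872 expected.

```bash
python3 -c "from station import manip; print(manip.hand_in())"
```

```text
the job is handed in; nothing more can be done
None
```

Both pots are nested on their own stacks, and the job is handed in: each stack was pressed with about 11–14 N, stands straight and measures within 1 mm of its snug height; while lowering the tilted small pot it bound briefly at about 18 N, under the 20 N limit.

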